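# Dock a flow meter under the hold-down spring

## Robot

A 6-joint arm with a two-finger parallel gripper is mounted at the origin on the work surface. World frame = base frame: x ahead of the robot, y to its left, z up, the work surface at z = 0. Lengths are in m, angles in degrees, forces in N, time in s.
With the tool pointing down it reaches from about 0.275 to 0.875 m from the base axis. Payload 12.5 kg.
Tool frame: the origin (TCP) lies between the finger pads; the fingertips stand arm.tips_ahead ahead of it and the grasp point (between the pads) lies 3 mm ahead of it (arm.tips_ahead is the distance from the TCP to the fingertips, in m); z points along the fingers, y is the line along which they close (so a half turn about z gives the same grasp; the last joint's range is limited). The gripper opens to 85 mm and grips with 20 to 120 N. Pads are 22 mm wide; open, the fingers measure 114 mm over their backs; the gripper's body (76 mm by 85 mm) begins 54 mm behind the grasp point. The pads swing forward as they close: fully open they stand 13 mm farther back than shut.
Start: joints at [-76.811, 20.094, 94.641, -0, 65.266, -4.847], TCP at [0.17, -0.523, 0.253] pointing down, gripper open.
Joint ranges: [-157.81, 157.81], [-45, 120.19], [0.68, 151.7], [-89.99, 269.99], [4.06, 180], [-164.3, 164.3]. Speed limits (degrees/s): [127.2, 127.2, 159.86, 180, 180, 180].

## Interface

Orientations are given as [roll, pitch, yaw] about the fixed x, y, z axes, in that order (R = Rz(yaw) Ry(pitch) Rx(roll)).
In Python, from workcell import arm gives the robot as it stands.
- The arm moves only by the tool play_rows, never from a script. Its argument "rows" is a list of rows, each a list of 7 numbers: the shift along the tool's x, y, z in m, then the turn, a rotation vector about the tool's x, y, z in degrees, then the gripper's target within -1 to 1 (shut at 1, half-way at 0, fully open at -1). In form: [[x, y, z, ax, ay, az, claw], ...]. A call has 1 to 12 rows; each row shifts and turns the commanded pose from where the row before left it, along the tool's axes as they then stand; what a row does not reach is not made up. A row lasts 1/10 s, in which the tool goes at most 50 mm and 8.59 degrees, less where a joint would pass 70% of its speed; a pose out of reach is approached as far as the arm can. A call with a gripper value outside its range is refused whole. The fingers move at their own pace and stop on an object; "newtons" is the grip in N (left out, the last holds). Time passes only in rows, so rows that do not move let the fingers close. It gives the time, the measured TCP pose, the force, the opening and the grip force at its end, in the units of the state.
- arm.observe(): the state, without advancing time (a new reading comes with each control period).
- arm.capture(name): name is "scene" or "top" or "wrist"; returns a dict with "frame" (420x560x3 uint8, red, green, blue), "fx", "fy", "cx", "cy" (pixels), "origin" and "rotation" of the camera in the world. Camera axes: x right, y up, looking along -z (the intrinsics and any distortion apply to the point x, -y, -z); pixel columns grow to the right and rows downward; lengths in m; the calibration is good to about 2 mm. A picture is of the moment at which its call begins. There is no depth.
- arm.finish_job(): hands the job in; it is judged then, once.
The state is a dict: "time": time; "joints": joint angles; "qvel": joint speeds; "tau": joint torques, N m; "eef_pos": TCP position; "eef_rot": TCP orientation; "ft_force": force on the tool from outside, world axes, zero at the start; "ft_torque": the same for the moment, N m; "finger_gap": finger opening in m; "gripper_force": force on a finger pad.
Only numpy, scipy, OpenCV 4.12 (cv2) and the standard library are available. Lean on these libraries where they do the work, as an engineer would, in place of code of your own. Each camera call takes 0.05 s, during which the arm holds its last target. There are 200 camera calls.

## Task

Dock the flow meter for calibration: with the fingertips press the rear pad of its carrier plate firmly down so that the sprung bed sinks, and while pressing push the plate along the channel, under the red bridge and the brass leaf spring, until its front is fully home against the yellow end stop; then move clear. Only press and push the carrier: do not lift it or tip it, do not touch the leaf spring, and leave the other things on the bench where they are.

Things in the scene. Friction and masses are not known exactly. Their poses are not given: they have to be found in the camera images.
- dock: Fixed docking fixture, 290 mm long (x -160 to 130), 100 wide, 60 high. Origin on its centre line at bench level; +x is the way the carrier is pushed, z up. A straight channel 66 mm wide runs along x between aluminium rails 12 mm thick, tops 46 mm above the bench. A red bridge crosses it near the far end, with a brass leaf spring behind it, then a yellow end stop (top at 60 mm).
- bed (a joint): White sprung floor of the channel, 62 mm wide, x = -155 to 118 mm of the dock. Value: metres sunk, 0 (top 36 mm above the bench) to 0.014 at most. It stays level and pushes up with 6 N at the top, rising 0.45 N per mm to 12 N (some taken by the carrier's weight).
- bridge (a point): Middle of the red bridge's underside, 40 mm above the bench. The bridge spans the channel from x = 68 to 80 mm of the dock, its top is 56 mm above the bench. The carrier plate on the free bed is 6 mm too high to pass: sink it by more than 6 mm (8 to 12 is good, about 6 to 10 N of press) and keep pressing till the tongue is under the bridge and home.
- carrier: Loose flow meter on a steel plate in the channel, 0.21 to 0.35 kg, axes as the dock's. Plate 150 (x) x 62 x 10 mm; origin at the centre of its underside (36 mm above the bench at first, 30 when docked). Blue meter body 40 x 40 mm at x = -25 to 15, 50 mm high over the underside, a brass stub each side out to y = 32. Home: origin at x = 45 mm of the dock.
- pad (a point): Centre of the flat black rubber pressing pad, on the plate's top face behind the meter body (x = -75 to -25 mm on the carrier; this point at -50). Fingertips pressing here push forward against the body's rear face, 25 mm ahead. Sliding it pressed down takes about 5 to 20 N.
- tongue_end (a point): Middle of the front top edge of the carrier, 75 mm ahead of its origin: the end of the bare steel tongue (60 mm long) that goes under the bridge and spring.
- stop_face (a point): Point on the face of the yellow end stop, on the centre line, at 36 mm height, where the tongue's front edge arrives.
- leaf: Brass leaf spring, 30 mm wide, 36 mm long. Origin at its root behind the red bridge; it slopes down from there towards the end stop at about 23 degrees and is lifted by the tongue passing under it, pressing down on it with about 2 to 6 N. Not to be touched by the robot.
- leaf_tip (a point): Underside of the leaf spring's free end: 29 mm above the bench at rest, 40 mm when it rides on the docked tongue.
- spare_meter: Bystander, to be left alone: spare flow meter, 50 x 34 x 60 mm, standing beside the dock. Origin at its underside.
- collar: Bystander, to be left alone: brass collar, 36 mm across, 16 mm tall, beside the dock. Origin at its underside.
- jar: Bystander, to be left alone: small jar with a red cap, 44 mm across, 60 mm tall, beside the dock. Origin at its underside.
- screwdriver: Bystander, to be left alone: screwdriver lying on the bench. Origin at its underside.
- mug: Bystander, to be left alone: white mug, 80 mm across, 90 mm tall. Origin at its underside.
- mouse: Bystander, to be left alone: black computer mouse, 100 x 58 x 32 mm. Origin at its underside.
- wrench: Bystander, to be left alone: wrench lying on the bench. Origin at its underside.

How it is judged:
By the outcome, as a careful person would: the job done as asked, in the order asked, and still so for the second after the job is handed in, with the robot touching nothing.
It also fails if it takes over 48 s, if anything falls off the work surface, if the arm or the gripper's body presses on something with over 40 N, if the wrist force passes 120 N, or if a joint passes its speed limit or range.

## Working session

There is one attempt and no reset: what is moved stays moved. The work goes in short steps, Python scripts to look and compute and a tool call to move; the robot and the scene stay as the last step left them, time stands still between calls to the robot, and variables do not carry over. Pictures are saved under pics/ and viewed, at most 10 in all, crops included, and the job is handed in when it is done.

Besides the shell and the picture viewer there is one more tool, called after "Call:" by a JSON object that holds its "op" and its "data". play_rows: Moves the arm, as the interface text tells. Its arguments: {"type":"object","properties":{"rows":{"type":"array","items":{"type":"array","items":{"type":"number"}}},"newtons":{"type":"number"}},"required":["rows"]}

```bash
mkdir -p pics
cat > h.py <<'E'
import numpy as np, cv2
from workcell import arm
def snap(cam,name):
    c=arm.capture(cam); cv2.imwrite(f'pics/{name}.png',c['frame'][:,:,::-1]); np.save(f'pics/{name}.npy',c,allow_pickle=True); return c
def load(name): return np.load(f'pics/{name}.npy',allow_pickle=True).item()
def ray(c,u,v):
    p=np.array([(u-c['cx'])/c['fx'],-(v-c['cy'])/c['fy'],-1]); return np.array(c['origin']),np.array(c['rotation'])@p
def onz(c,u,v,z):
    o,d=ray(c,u,v); return o+d*(z-o[2])/d[2]
def proj(c,P):
    p=np.array(c['rotation']).T@(np.array(P)-c['origin']); return c['cx']+c['fx']*p[0]/-p[2], c['cy']-c['fy']*p[1]/-p[2]
E
python3 - <<'E'
from h import *
for n in('scene','top'):
    c=snap(n,n+'0'); print({k:c[k] for k in c if k!='frame'})
print(arm.observe(),arm.tips_ahead)
E
```

```text
{'fx': 487.68358675025144, 'fy': 487.68358675025144, 'cx': 276.24199795801945, 'cy': 210.80273906365642, 'origin': array([1.08749676, 0.56870426, 1.0002867 ]), 'rotation': array([ 38.21566306,  -0.43797462, 138.80125827])}
{'fx': 379.9270418371133, 'fy': 379.9270418371133, 'cx': 277.71883194904945, 'cy': 209.4552924323264, 'origin': array([ 0.42558947, -0.00843501,  1.15162453]), 'rotation': array([  7.57570953,   0.83722509, -89.73706242])}
{'time': 0.1, 'joints': array([-7.68103147e+01,  2.01223803e+01,  9.46724701e+01, -2.81802731e-04,
        6.52653052e+01, -4.84825968e+00]), 'qvel': array([-0.10474979, -0.0549498 , -0.22266386,  0.0043094 ,  0.03576027,
       -0.0729784 ]), 'tau': array([ 5.14727762e-04, -5.06833756e+01, -2.91875410e+01, -1.07019830e-04,
        2.62906797e-03,  9.53985989e-06]), 'eef_pos': array([ 0.17025824, -0.5227023 ,  0.25280684]), 'eef_rot': array([-1.79940038e+02, -4.82927012e-03,  1.80380605e+01]), 'ft_force': array([ 0.21506821, -0.77913188, -0.29239851]), 'ft_torque': array([-0.00979456,  0.01286796,  0.04788612]), 'gripper_force': 0.0, 'finger_gap': 0.0854385614940832} 0.022
```

```bash
sed -i "s/^from workcell.*/&\nfrom scipy.spatial.transform import Rotation as Ro/; s/np.array(c\['rotation'\])/Ro.from_euler('xyz',c['rotation'],degrees=True).as_matrix()/" h.py; cat h.py | tail -8
python3 - <<'E'
from h import *
print(onz(load('top0'),280,210,0))
E
```

```text
c=arm.capture(cam); cv2.imwrite(f'pics/{name}.png',c['frame'][:,:,::-1]); np.save(f'pics/{name}.npy',c,allow_pickle=True); return c
def load(name): return np.load(f'pics/{name}.npy',allow_pickle=True).item()
def ray(c,u,v):
    p=np.array([(u-c['cx'])/c['fx'],-(v-c['cy'])/c['fy'],-1]); return np.array(c['origin']),Ro.from_euler('xyz',c['rotation'],degrees=True).as_matrix()@p
def onz(c,u,v,z):
    o,d=ray(c,u,v); return o+d*(z-o[2])/d[2]
def proj(c,P):
    p=Ro.from_euler('xyz',c['rotation'],degrees=True).as_matrix().T@(np.array(P)-c['origin']); return c['cx']+c['fx']*p[0]/-p[2], c['cy']-c['fy']*p[1]/-p[2]
[0.57702806 0.00211415 0.        ]
```

View pics/top0.png

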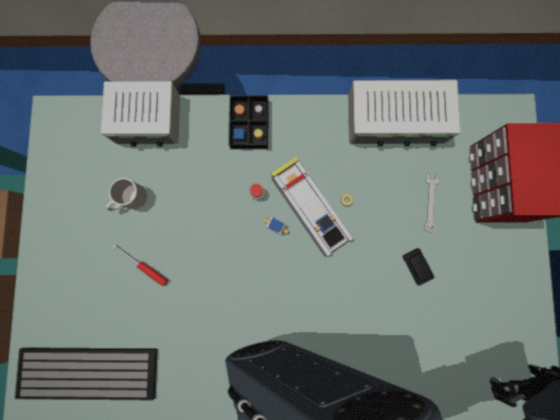

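View pics/scene0.png

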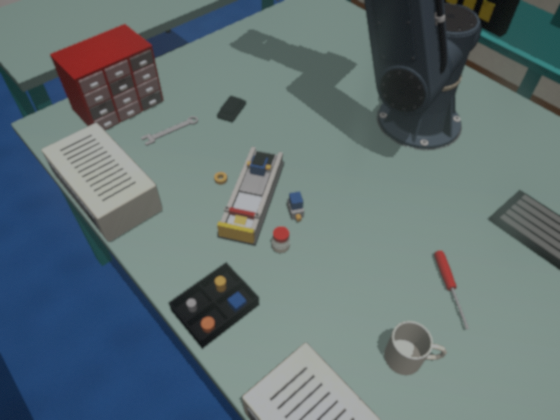

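The top view shows the dock with the yellow stop near (287,166), red bridge (295,181), blue body (325,222) and black pad (334,237). The scene view agrees: stop (237,228), body/pad (262,163). Next I'll measure these by colour.

Run:
```python
from h import *
box={'top0':(255,150,365,265),'scene0':(205,140,300,250)}
for n,(x0,y0,x1,y1) in box.items():
    c=load(n); f=c['frame'][y0:y1,x0:x1]; h=cv2.cvtColor(f,cv2.COLOR_RGB2HSV); H,S,V=cv2.split(h)
    M={'yellow':((H>22)&(H<34)&(S>150)&(V>120),.06),'red':(((H<6)|(H>174))&(S>150)&(V>90),.056),'blue':((H>100)&(H<125)&(S>120),.086),'black':((V<50),.048)}
    for k,(m,z) in M.items():
        cs,_=cv2.findContours(m.astype(np.uint8),cv2.RETR_EXTERNAL,cv2.CHAIN_APPROX_NONE)
        for q in sorted(cs,key=cv2.contourArea)[-2:]:
            if cv2.contourArea(q)<8: continue
            r=cv2.minAreaRect(q.astype(np.float32)); u=np.array(r[0])+(x0,y0)
            print(n,k,u.round(1),np.round(r[1],1),round(r[2],1),onz(c,*u,z).round(4))
for n,(x0,y0,x1,y1) in box.items():
    f=load(n)['frame'][y0:y1,x0:x1]; cv2.imwrite(f'pics/{n}c.png',cv2.resize(f[:,:,::-1],None,fx=5,fy=5,interpolation=cv2.INTER_CUBIC))
```

```text
top0 red [294.7 180.6] [ 2.9 18.9] 57.3 [ 0.657  -0.0413  0.056 ]
top0 red [258.  190.5] [11.  6.] 90.0 [0.6271 0.0663 0.056 ]
top0 blue [320.4 225.8] [11.6  2.7] 63.4 [ 0.5213 -0.1123  0.086 ]
top0 blue [275.5 224.5] [10.3  8.5] 26.6 [0.5245 0.0138 0.086 ]
top0 black [332.9 236.4] [12.8 15.5] 56.3 [ 0.494  -0.1519  0.048 ]
scene0 red [280.5 233.5] [11. 13.] 90.0 [0.6299 0.0723 0.056 ]
scene0 blue [295.  197.5] [8. 9.] 0.0 [0.5462 0.0305 0.086 ]
```

View pics/top0c.png

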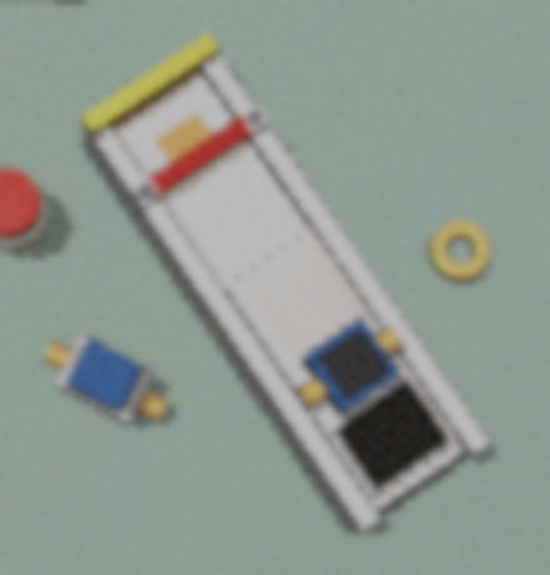

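The crop shows the yellow stop from (87,122) to (213,42), the red bridge from (157,186) to (247,126), the pad centred at (393,434), and the dock's rear end at (368,525)-(485,447).

Run:
```python
from h import *
c=load('top0'); P=lambda u,v,z: onz(c,255+(u-2)/5,150+(v-2)/5,z)[:2]
ya,yb=P(87,126,.06),P(213,44,.06); ra,rb=P(157,186,.056),P(247,126,.056)
pad=P(393,434,.048); body=P(351,366,.086); re=(P(365,521,.046)+P(483,444,.046))/2
for n,v in dict(ylen=yb-ya,y=(ya+yb)/2,rlen=rb-ra,r=(ra+rb)/2,pad=pad,body=body,rear=re).items(): print(n,v.round(4),np.linalg.norm(v).round(4),np.degrees(np.arctan2(v[1],v[0])).round(1))
yc=(ya+yb)/2
for d in (yc-re,(ra+rb)/2-re,(ra+rb)/2-pad,body-pad): print(np.linalg.norm(d).round(4),np.degrees(np.arctan2(d[1],d[0])).round(1))
```

```text
ylen [ 0.0495 -0.074 ] 0.089 -56.2
y [ 0.698  -0.0116] 0.6981 -0.9
rlen [ 0.036  -0.0529] 0.064 -55.8
r [ 0.6563 -0.0422] 0.6577 -3.7
pad [ 0.494  -0.1527] 0.5171 -17.2
body [ 0.5298 -0.1248] 0.5443 -13.3
rear [ 0.4662 -0.1706] 0.4964 -20.1
0.2811 34.4
0.2294 34.0
0.1964 34.3
0.0454 38.0
```

Call:
{"op": "play_rows", "data": {"rows": [[0, 0, 0, 0, 0, -8.15, 1], [0, 0, 0, 0, 0, -8.15, 1], [0.047, -0.012, 0, 0, 0, 0, 1], [0.047, -0.012, 0, 0, 0, 0, 1], [0.047, -0.012, 0, 0, 0, 0, 1], [0.047, -0.012, 0, 0, 0, 0, 1], [0.047, -0.012, 0, 0, 0, 0, 1], [0.047, -0.012, 0, 0, 0, 0, 1], [0.047, -0.012, 0, 0, 0, 0, 1], [0.047, -0.012, 0, 0, 0, 0, 1], [0.047, -0.012, 0, 0, 0, 0, 1], [0.04, -0.012, 0, 0, 0, 0, 1]], "newtons": 20}}

```text
time: 1.3
eef_pos: [0.4861, -0.1606, 0.2532]
eef_rot: [-180.0, -0.0, 34.4]
ft_force: [0.1, -1.0, 0.1]
finger_gap: 0.0003
gripper_force: 0.0
```

Call:
{"op": "play_rows", "data": {"rows": [[0, 0, 0, 0, 0, 0, 1], [0, 0, 0, 0, 0, 0, 1], [0, 0, 0, 0, 0, 0, 1]]}}

```text
time: 1.6
eef_pos: [0.4844, -0.1633, 0.2531]
eef_rot: [-180.0, 0.0, 34.3]
ft_force: [-0.7, -0.4, 0.3]
finger_gap: -0.0
gripper_force: 0.0
```

Run:
```python
from h import *
c=snap('wrist','w1'); print({k:c[k] for k in c if k!='frame'}); o=arm.observe(); print(o['eef_pos'],o['eef_rot'],o['ft_force'],o['finger_gap'],arm.tips_ahead)
```

```text
{'fx': 370.2457381711121, 'fy': 370.2457381711121, 'cx': 277.0842307599002, 'cy': 203.95229012871755, 'origin': array([ 0.5481112 , -0.11959182,  0.37432721]), 'rotation': array([-1.74934077e+01, -1.63414541e-02, -5.57245468e+01])}
[ 0.48434808 -0.16348008  0.25318703] [-1.79984553e+02  1.73272394e-02  3.42674686e+01] [-0.0615411  -0.16954781  0.03697406] -0.0001872583122225947 0.022
```

View pics/w1.png

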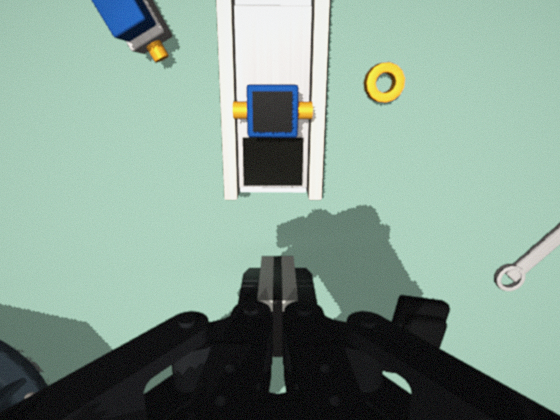

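The wrist view shows the dock almost upright: rails' rear ends at (224,199) and (322,198), pad about x 243–303, y 137–186, body above it, fingertips near (278,258).

Run:
```python
from h import *
c=load('w1'); f=c['frame']; h=cv2.cvtColor(f,cv2.COLOR_RGB2HSV)
# outer rail edges: white (low sat, bright)
m=(h[...,1]<45)&(h[...,2]>130)
L=[];R=[]
for v in list(range(8,90,6))+list(range(130,194,6)):
    x=np.where(m[v,200:345])[0]+200; L.append((x.min()-.5,v)); R.append((x.max()+.5,v))
def line(Q):
    P=np.array([onz(c,*q,.046)[:2] for q in Q]); vx,vy,x,y=cv2.fitLine(P.astype(np.float32),cv2.DIST_HUBER,0,.01,.01).ravel(); return np.array([x,y]),np.degrees(np.arctan2(vy,vx)),P
pl,al,_=line(L); pr,ar,_=line(R); print(al,ar)
k=(h[...,2]<60); x=np.where(k[150:180,235:315].mean(0)>.7)[0]+235; y=np.where(k[110:195,255:292].mean(1)>.9)[0]+110
print('pad px',x.min(),x.max(),y.min(),y.max(), y)
a=np.radians(34.3); ex=np.array([np.cos(a),np.sin(a)]); ey=np.array([-ex[1],ex[0]])
print('rail y',pl@ey,pr@ey,'w',(pl-pr)@ey)
for v in (137,186.5):
  for u in (x.min()-.5,x.max()+.5):
    p=onz(c,u,v,.048)[:2]; print(p,p@ex,p@ey)
for u,v in((224,199),(322,198)): p=onz(c,u,v,.046)[:2]; print('rear',p@ex,p@ey)
t=np.array([.48435,-.16348]);print('tcp',t@ex,t@ey)
```

```text
30.925943 37.323044
pad px 244 301 110 184 [110 111 112 114 115 116 117 118 119 120 121 122 123 124 125 126 127 128
 129 130 138 139 140 141 142 143 144 145 146 147 148 149 150 151 152 153
 154 155 156 157 158 159 160 161 162 163 164 165 166 167 168 169 170 171
 172 173 174 175 176 177 178 179 180 181 182 183 184]
rail y -0.342204688394283 -0.46618364059726236 w 0.1239789522029794
[ 0.49735635 -0.11876307] 0.34393914504730577 -0.37838322758453147
[ 0.52591244 -0.16066655] 0.3439155822309704 -0.42909171966632886
[ 0.45972378 -0.14293539] 0.2992292118302906 -0.3771450071618871
[ 0.48946381 -0.18657986] 0.2992026068114096 -0.42995890578020945
rear 0.28675378229952053 -0.3585734006161729
rear 0.2876730672891391 -0.44927420259304124
tcp 0.30799547045870906 -0.4079943909870802
```

Run:
```python
from h import *
c=load('w1'); a=np.radians(34.3); ex=np.array([np.cos(a),np.sin(a)]); ey=np.array([-ex[1],ex[0]])
def q(u,v,z): p=onz(c,u,v,z)[:2]; return (p@ex).round(4),(p@ey).round(4)
print('rails',[q(*p,.046) for p in((218,2),(224,196),(330,2),(322,196))])
print('body top',[q(*p,.086) for p in((247,85),(299,85),(248,137),(299,137))])
print('pad rear',q(273,184.5,.048),q(273,184.5,.046))
print('bed rear',q(240,192,.036))
print('tips proj',proj(c,list(.30800*ex-.408*ey)+[.231]))
t=load('top0'); P=lambda u,v,z: (lambda p:(p@ex,p@ey))(onz(t,255+(u-2)/5,150+(v-2)/5,z)[:2])
print('stop face',P(154,92,.06),'bridge',P(202,156,.056))
```

```text
rails [(np.float64(0.4499), np.float64(-0.3609)), (np.float64(0.2896), np.float64(-0.3587)), (np.float64(0.4499), np.float64(-0.4498)), (np.float64(0.2896), np.float64(-0.4492))]
body top [(np.float64(0.387), np.float64(-0.3854)), (np.float64(0.387), np.float64(-0.424)), (np.float64(0.3488), np.float64(-0.3853)), (np.float64(0.3487), np.float64(-0.4247))]
pad rear (np.float64(0.3011), np.float64(-0.404)) (np.float64(0.3006), np.float64(-0.404))
bed rear (np.float64(0.2907), np.float64(-0.3726))
tips proj (np.float64(277.8312220122656), np.float64(275.094862745589))
stop face (np.float64(0.5653057865389327), np.float64(-0.4023815792091691)) bridge (np.float64(0.5184120973057644), np.float64(-0.4046302462779465))
```

Call:
{"op": "play_rows", "data": {"rows": [[0.008, -0.0015, 0, 0, 0, 0.4, 1], [0.008, -0.001, 0.02, 0, 0, 0, 1], [0.008, -0.001, 0.03, 0, 0, 0, 1], [0, 0, 0.04, 0, 0, 0, 1], [0, 0, 0.04, 0, 0, 0, 1], [0, 0, 0.025, 0, 0, 0, 1], [0, 0, 0.012, 0, 0, 0, 1], [0, 0, 0.005, 0, 0, 0, 1], [0, 0, 0, 0, 0, 0, 1], [0, 0, 0, 0, 0, 0, 1], [0, 0, 0, 0, 0, 0, 1]]}}

```text
time: 2.75
eef_pos: [0.5035, -0.1466, 0.0824]
eef_rot: [179.9, -0.1, 33.9]
ft_force: [0.4, 0.1, 0.4]
finger_gap: -0.0001
gripper_force: 0.0
```

Run:
```python
from h import *
c=snap('wrist','w2'); o=arm.observe(); print(o['eef_pos'],o['eef_rot'],o['ft_force'])
```

```text
[ 0.50334392 -0.14656338  0.0822823 ] [ 1.79918798e+02 -5.73511128e-02  3.39300703e+01] [ 0.35349626 -0.19171125  0.00103643]
```

View pics/w2.png

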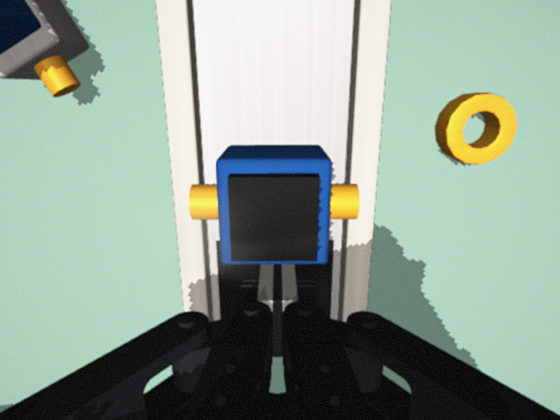

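The body is centred at about x=273 and the closed fingers at x=278, just behind it. Alignment is good, so I'll press down.

Call:
{"op": "play_rows", "data": {"rows": [[0, -0.001, 0.005, 0, 0, 0, 1], [0, 0, 0.004, 0, 0, 0, 1], [0, 0, 0.003, 0, 0, 0, 1], [0, 0, 0.002, 0, 0, 0, 1], [0, 0, 0, 0, 0, 0, 1], [0, 0, 0, 0, 0, 0, 1]]}}

```text
time: 3.4
eef_pos: [0.5022, -0.1455, 0.0673]
eef_rot: [-180.0, 0.0, 33.9]
ft_force: [-1.3, -0.0, 2.3]
finger_gap: 0.0003
gripper_force: 1.2
```

Call:
{"op": "play_rows", "data": {"rows": [[0, 0, 0.002, 0, 0, 0, 1], [0, 0, 0.002, 0, 0, 0, 1], [0, 0, 0, 0, 0, 0, 1], [0, 0, 0, 0, 0, 0, 1]]}}

```text
time: 3.8
eef_pos: [0.5023, -0.1455, 0.0633]
eef_rot: [-180.0, 0.0, 33.9]
ft_force: [-2.3, 0.9, 3.5]
finger_gap: 0.0
gripper_force: 2.1
```

Call:
{"op": "play_rows", "data": {"rows": [[0, 0, 0.002, 0, 0, 0, 1], [0, 0, 0.002, 0, 0, 0, 1], [0, 0, 0, 0, 0, 0, 1], [0, 0, 0, 0, 0, 0, 1], [0, 0, 0, 0, 0, 0, 1]]}}

```text
time: 4.3
eef_pos: [0.5023, -0.1455, 0.0594]
eef_rot: [-180.0, 0.0, 33.9]
ft_force: [-3.2, 0.3, 6.5]
finger_gap: 0.0001
gripper_force: 3.0
```

Run:
```python
from h import *
o=arm.observe(); print(o['eef_pos'],o['ft_force'])
c=snap('scene','s2'); f=c['frame'][120:250,190:310]; cv2.imwrite('pics/s2c.png',cv2.resize(f[:,:,::-1],None,fx=4.5,fy=4.5,interpolation=cv2.INTER_CUBIC))
```

```text
[ 0.50229832 -0.14553858  0.05943078] [-3.15419347  0.3262803   6.53963262]
```

View pics/s2c.png

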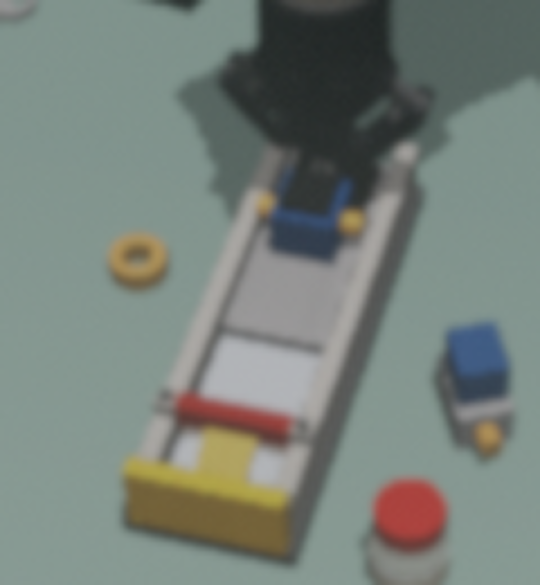

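The bed is sunk and the plate is level, with the tongue's front edge near (270,337) in the crop, well short of the bridge. I'll push.

Call:
{"op": "play_rows", "data": {"rows": [[0.003, 0, 0, 0, 0, 0, 1], [0.005, 0, 0, 0, 0, 0, 1], [0.005, 0, 0, 0, 0, 0, 1], [0.005, 0, 0, 0, 0, 0, 1], [0.005, 0, 0, 0, 0, 0, 1], [0.005, 0, 0, 0, 0, 0, 1], [0.005, 0, 0, 0, 0, 0, 1], [0.005, 0, 0, 0, 0, 0, 1], [0.005, 0, 0, 0, 0, 0, 1], [0.005, 0, 0, 0, 0, 0, 1], [0.002, 0, 0, 0, 0, 0, 1], [0, 0, 0, 0, 0, 0, 1]]}}

```text
time: 5.55
eef_pos: [0.5439, -0.1178, 0.0595]
eef_rot: [180.0, 0.0, 33.9]
ft_force: [-2.4, -0.2, 5.9]
finger_gap: 0.0002
gripper_force: 3.2
```

Run:
```python
from h import *
o=arm.observe(); print(o['eef_pos'],o['ft_force'])
c=snap('scene','s3'); f=c['frame'][120:250,190:310]; cv2.imwrite('pics/s3c.png',cv2.resize(f[:,:,::-1],None,fx=4.5,fy=4.5,interpolation=cv2.INTER_CUBIC))
```

```text
[ 0.54391733 -0.11778149  0.05947389] [-2.433526   -0.16425892  5.86879366]
```

View pics/s3c.png

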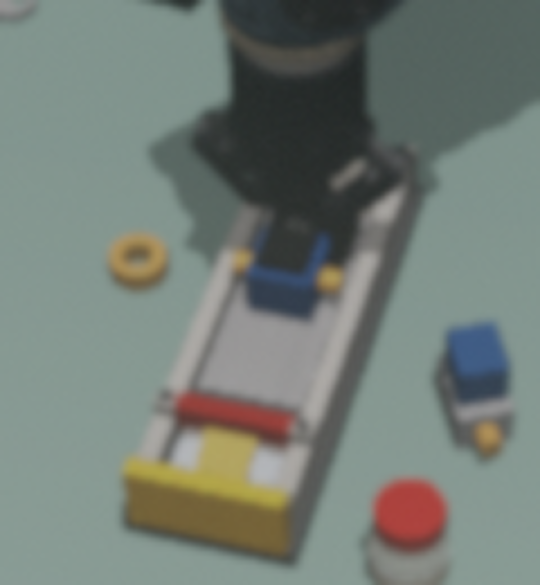

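The plate has advanced with the fingers, and the tongue's front is just short of the bridge near (250,400). I'll continue under it.

Call:
{"op": "play_rows", "data": {"rows": [[0.005, 0, 0, 0, 0, 0, 1], [0.005, 0, 0, 0, 0, 0, 1], [0.005, 0, 0, 0, 0, 0, 1], [0.005, 0, 0, 0, 0, 0, 1], [0.005, 0, 0, 0, 0, 0, 1], [0.005, 0, 0, 0, 0, 0, 1], [0, 0, 0, 0, 0, 0, 1]]}}

```text
time: 6.3
eef_pos: [0.5691, -0.1009, 0.0595]
eef_rot: [180.0, -0.0, 34.0]
ft_force: [-1.6, 0.8, 6.7]
finger_gap: 0.0001
gripper_force: 3.0
```

Call:
{"op": "play_rows", "data": {"rows": [[0.005, 0, 0, 0, 0, 0, 1], [0.005, 0, 0, 0, 0, 0, 1], [0.005, 0, 0, 0, 0, 0, 1], [0.005, 0, 0, 0, 0, 0, 1], [0.005, 0, 0, 0, 0, 0, 1], [0.005, 0, 0, 0, 0, 0, 1], [0, 0, 0, 0, 0, 0, 1]]}}

```text
time: 7.0
eef_pos: [0.5929, -0.0843, 0.0588]
eef_rot: [-179.9, 0.1, 34.0]
ft_force: [-5.7, -1.7, 2.8]
finger_gap: -0.0002
gripper_force: 3.9
```

Call:
{"op": "play_rows", "data": {"rows": [[0.003, 0, 0, 0, 0, 0, 1], [0.003, 0, 0, 0, 0, 0, 1], [0.002, 0, 0, 0, 0, 0, 1], [0, 0, 0, 0, 0, 0, 1]]}}

```text
time: 7.4
eef_pos: [0.5993, -0.08, 0.0588]
eef_rot: [-179.9, 0.1, 33.9]
ft_force: [-6.6, -2.9, 2.1]
finger_gap: 0.0
gripper_force: 4.9
```

Call:
{"op": "play_rows", "data": {"rows": [[0.001, 0, 0.001, 0, 0, 0, 1], [0.002, 0, 0, 0, 0, 0, 1], [0.002, 0, 0, 0, 0, 0, 1], [0, 0, 0, 0, 0, 0, 1], [0, 0, 0, 0, 0, 0, 1]]}}

```text
time: 7.9
eef_pos: [0.6034, -0.0773, 0.0579]
eef_rot: [-179.9, 0.1, 33.9]
ft_force: [-5.4, -3.3, 2.5]
finger_gap: 0.0
gripper_force: 5.2
```

Call:
{"op": "play_rows", "data": {"rows": [[0.002, 0, 0, 0, 0, 0, 1], [0.001, 0, 0, 0, 0, 0, 1], [0, 0, 0, 0, 0, 0, 1], [0, 0, 0, 0, 0, 0, 1]]}}

```text
time: 8.3
eef_pos: [0.6036, -0.0773, 0.0578]
eef_rot: [-179.8, 0.4, 33.9]
ft_force: [-22.2, -17.7, 13.5]
finger_gap: 0.0
gripper_force: 15.7
```

Contact with the stop: the force jumped to about 28 N and the tool stopped advancing, at s = 0.455 against the 0.4565 expected. I'll ease the push, check, then lift.

Call:
{"op": "play_rows", "data": {"rows": [[-0.002, 0, 0, 0, 0, 0, 1], [0, 0, 0, 0, 0, 0, 1]]}}

```text
time: 8.5
eef_pos: [0.6035, -0.0774, 0.0579]
eef_rot: [-179.9, 0.2, 33.9]
ft_force: [-9.9, -8.2, 5.6]
finger_gap: 0.0001
gripper_force: 8.0
```

Run:
```python
from h import *
o=arm.observe(); print(o['eef_pos'],o['ft_force'])
c=snap('scene','s4'); d=snap('wrist','w4')
f=c['frame'][140:250,190:300]; g=d['frame'][:330,110:440]
A=cv2.resize(f[:,:,::-1],(400,400),interpolation=cv2.INTER_CUBIC);B=cv2.resize(g[:,:,::-1],(400,400))
cv2.imwrite('pics/m4.png',np.hstack([A,B]))
```

```text
[ 0.60354757 -0.07742575  0.05786577] [-9.926494   -8.17784282  5.5772046 ]
```

View pics/m4.png

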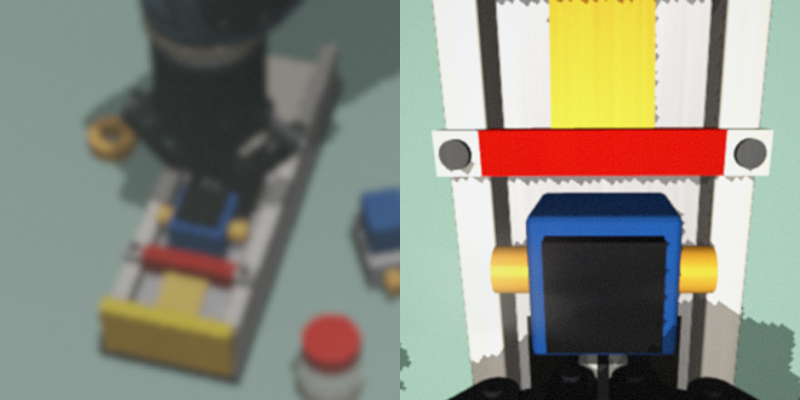

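The tongue is under the bridge and leaf (left panel, bridge at (188,262)), and the body sits close behind the bridge as expected. I'll ease off and lift clear.

Call:
{"op": "play_rows", "data": {"rows": [[-0.001, 0, 0, 0, 0, 0, 1], [0, 0, -0.002, 0, 0, 0, 1], [0, 0, -0.003, 0, 0, 0, 1], [0, 0, -0.003, 0, 0, 0, 1], [-0.001, 0, -0.003, 0, 0, 0, 1], [-0.002, 0, -0.004, 0, 0, 0, 1], [-0.004, 0, -0.01, 0, 0, 0, 1], [-0.01, 0, -0.03, 0, 0, 0, 1], [-0.01, 0, -0.04, 0, 0, 0, 1], [-0.02, 0, -0.04, 0, 0, 0, 1], [-0.03, 0, -0.03, 0, 0, 0, 1], [-0.03, 0, 0, 0, 0, 0, 1]]}}

```text
time: 9.8
eef_pos: [0.5165, -0.1375, 0.2284]
eef_rot: [179.6, -0.3, 34.0]
ft_force: [0.7, -0.7, -0.4]
finger_gap: 0.0002
gripper_force: 0.0
```

Call:
{"op": "play_rows", "data": {"rows": [[0, 0, 0, 0, 0, 0, 1], [0, 0, 0, 0, 0, 0, 1], [0, 0, 0, 0, 0, 0, 1]]}}

```text
time: 10.1
eef_pos: [0.5161, -0.1363, 0.2235]
eef_rot: [180.0, -0.0, 34.0]
ft_force: [0.3, 0.5, -1.0]
finger_gap: 0.0001
gripper_force: 0.0
```

Run:
```python
from h import *
o=arm.observe(); print(o['eef_pos'],o['ft_force'])
d=snap('wrist','w5'); cv2.imwrite('pics/w5c.png',d['frame'][:,:,::-1])
```

```text
[ 0.51611616 -0.13628238  0.2234883 ] [ 0.32922576  0.53773747 -1.04730393]
```

View pics/w5c.png

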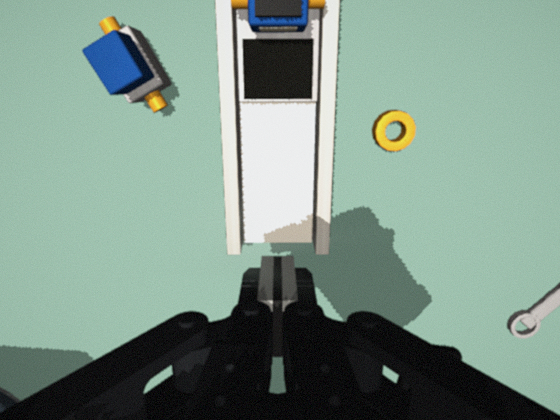

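The carrier is docked and level, with the plate rear at about v=102 and the rail rear ends at v≈253. I'll check that distance, which should be 130 mm.

Run:
```python
from h import *
c=load('w5'); a=np.radians(33.9); ex=np.array([np.cos(a),np.sin(a)])
g=cv2.cvtColor(c['frame'],cv2.COLOR_RGB2GRAY)
print(g[92:108,255:300].mean(1).round(), g[246:258,228:240].mean(1).round())
for v in(99,101,103): print(v,(onz(c,277,v,.040)[:2]@ex).round(4))
print('rear',[(onz(c,u,253.5,.046)[:2]@ex).round(4) for u in(233,322)],'body rear top',(onz(c,277,25,.08)[:2]@ex).round(4))
t=snap('top','t5'); cv2.imwrite('pics/t5c.png',cv2.resize(t['frame'][150:265,255:365,::-1],None,fx=5,fy=5,interpolation=cv2.INTER_CUBIC))
```

```text
[ 28.  29.  28.  29.  26.  22.  85. 192. 223. 187. 174. 206. 228. 236.
 237. 237.] [224. 224. 223. 223. 223. 223. 224. 221. 202. 180. 181. 181.]
99 0.4209
101 0.4194
103 0.4179
rear [np.float64(0.2898), np.float64(0.2898)] body rear top 0.4684
```

View pics/t5c.png

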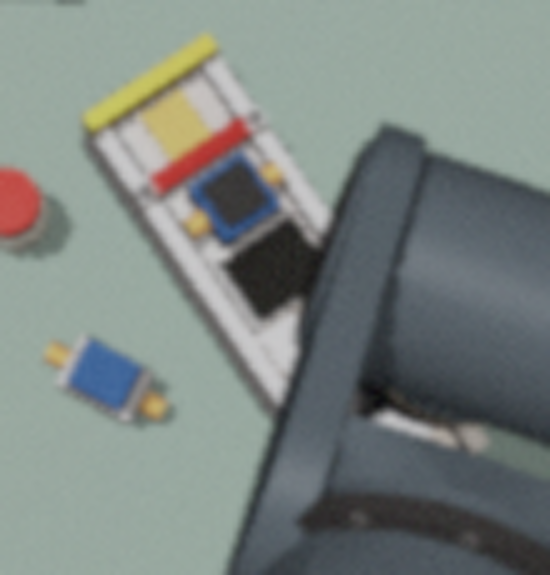

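The distance measures about 129–130 mm, so the carrier is home, and the leaf rides on the tongue. The bystanders in view have not moved, and the arm is clear.

```bash
python3 -c "
from workcell import arm
print(arm.finish_job())"
```

```text
the job is handed in; nothing more can be done
None
```

The flow meter carrier is docked against the yellow stop, its plate rear 129–130 mm from the rail ends (130 expected), the arm is clear, and the job was handed in at about 10 s; no verdict came back.

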